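# Tuck the document case's tab under its lip

### The job

The closing tab of the grey document case on the wardrobe shelf is standing open. With the fingertips, fold the tab over onto the lid, then, keeping it pressed down, push its thumb rib until the tab's free edge is fully home beneath the retaining lip, and let go. Nothing needs to be gripped: do not lift the case or shove it along, and leave everything else where it is.

Things in the scene. Friction and masses are not known exactly. Their poses are not given: they have to be found in the camera images.
- case: Loose flat grey plastic document case, 180 (its x) x 240 (its y) x 45 mm high, about 1.6 kg, lying on the beech shelf; origin at the centre of its underside, z up. The lid is its flat top, 45 mm up. The tab and the retaining lip lie on the lid's middle line (y = 0). From hinge to lip is the case's +x direction, which points roughly away from the robot.
- hinge (a point): Point on the case: middle of the tab's hinge axis, 70 mm to -x of the case's centre and 3 mm above the lid; the hinge axis runs along the case's y. Axes as the case's.
- fold (a joint): Angle of the tab about its hinge, rad: 0 = folded over flat on the lid, pointing along the case's +x; 1.57 = upright; more = leaning back towards the case's -x side (stop at 2.2). The hinge is springy, at rest it stays where it is within about 1.3 to 2.0 rad; folded flat and let go untucked, the tab springs up again to about 1.0 rad. About 0.05 N m folds it.
- slide (a joint): How far the tab has been slid lengthwise in its hinge frame, m: 0 = fully back, 0.024 = fully home (a stop), growing towards the free edge. It takes about 2 N to slide and stays where it is left.
- edge (a point): Middle of the tab's free edge, half-way through its thickness. The tab is a black plastic plate 54 mm wide and 4 mm thick; with slide = 0 the edge is 95 mm from the hinge axis, 119 mm with slide = 0.024. Its x axis points from hinge to free edge, its z axis out of the face that is uppermost when folded. Two low side rails (50 mm long from the hinge, 66 mm over both) guide the plate and stand 2 mm above its face.
- rib (a point): Thumb rib across the tab on the face that is uppermost when folded: 50 mm wide, 6 mm thick, 10 mm high above the plate, upright on the hinge side and sloping down over a further 13 mm on the side of the free edge, so that it is for pushing, not for pinching. This point is the middle of its face towards the hinge (half-way up), 60 mm from the hinge axis at slide = 0, 7 mm above the plate's mid-plane. Axes as the edge's.
- lip (a point): Point on the case: lower front edge of the retaining lip, at its middle: an aluminium bridge bar across the lid, 84 mm wide over its two posts (68 mm clear between them), 18 mm deep, 4 mm thick, its underside 9 mm above the lid. It begins 104 mm beyond the hinge axis. The edge enters only when the tab is folded nearly flat (under about 0.04 rad) and slid less than 9 mm before; when home, the edge is 15 mm beneath the lip. Axes as the case's.
- silicone_case: Bystander: orange silicone case, 85 x 48 x 18 mm, lying on the document case's lid beside the tab and lip; origin at the centre of its underside. Leave it.
- mug: Bystander: silver aluminium travel mug with black lid, 78 mm across, 144 mm tall, standing beside the document case; origin under its centre. Leave it.
- jar: Bystander: clear glass jar with twist cap, 72 mm across, 100 mm tall, standing beside the document case; origin under its centre. Leave it.
- brush: Bystander: wooden clothes brush, 45 x 150 x 40 mm, beyond the lip; origin under its centre. Leave it.
- umbrella_handle: Bystander: black plastic umbrella handle, J-shaped, 215 mm long, 27 mm high, lying to the robot's right. Leave it.
- hanger: Bystander: wooden hanger, about 390 mm long, 12 mm high, lying to the robot's left. Leave it.

How it is judged (in metres and radians):
On the way:
1. the tab is folded over onto the lid, not yet under the lip (value of joint fold below 0.1 rad and value of joint slide below 0.014 m), for 0.04 s.
At the end, for the whole second after the job is handed in: The tab lies folded (under 0.09 rad) with its free edge at least 8 mm beneath the retaining lip (slid more than 18 of 24 mm), held by the lip with nothing touching it; the case is at rest within 40 mm of where it was (value of joint fold below 0.09 rad and value of joint slide above 0.018 m and x of edge in the frame of lip above 0.008 m and z of edge in the frame of lip below 0 m and distance of case from where it was at the start of the episode below 0.04 m and linear speed of case below 0.01 m/s).
It fails at once if the case is shoved more than 40 mm (distance of case from where it was at the start of the episode above 0.04 m).
It fails at once if the case is lifted or tipped (height (world z) of case above 0.012 m or angle between case's own z axis and vertical above 0.12 rad).
It fails at once if a bystander is moved more than 50 mm, lifted or knocked over (distance of any of silicone_case, mug, jar, brush, umbrella_handle, hanger from where it was at the start of the episode above 0.05 m or height (world z) of silicone_case above 0.07 m or height (world z) of any of mug, jar, brush, umbrella_handle, hanger above 0.025 m or angle between any of mug, jar's own z axis and vertical above 0.5 rad).
It also fails if it takes over 35 s, if anything falls off the work surface, if the arm or the gripper's body presses on something with over 40 N, if the wrist force passes 120 N, or if a joint passes its speed limit or range.

### The arm

A 6-joint arm with a two-finger parallel gripper is mounted at the origin on the work surface. World frame = base frame: x ahead of the robot, y to its left, z up, the work surface at z = 0. Lengths are in m, angles in degrees, forces in N, time in s.
With the tool pointing down it reaches from about 0.4 to 0.825 m from the base axis. Payload 7 kg.
Tool frame: the origin (TCP) lies between the finger pads; the fingertips stand 19 mm ahead of it and the grasp point (between the pads) is the TCP; z points along the fingers, y is the line along which they close (so a half turn about z gives the same grasp; the last joint's range is limited). The gripper opens to 88 mm and grips with 3 to 60 N. Pads are 19 mm wide; open, the fingers measure 130 mm over their backs; the gripper's body (78 mm by 193 mm) begins 47 mm behind the grasp point.
Start: joints at [-59.124, 20.546, 0.682, 0, -70.136, -16.507], TCP at [0.167, -0.654, 0.246] pointing down, gripper open.
Joint ranges: [-176.03, 176.03], [-82.01, 121.73], [-58.28, 71.71], [-173.87, 95.51], [-174.79, -0.11], [-173.66, 173.66]. Speed limits (degrees/s): [136.94, 136.94, 172.46, 180, 180, 180].

### API

Orientations are given as [roll, pitch, yaw] about the fixed x, y, z axes, in that order (R = Rz(yaw) Ry(pitch) Rx(roll)).
In Python, from plant import get_obs, snapshot, close_job, spot_in, spot_point gives the robot as it stands.
- The arm moves only by the tool play_rows, never from a script. Its argument "plan" is a list of rows, each a list of 6 numbers: the shift along the tool's x, y, z in cm, then the turn, a rotation vector about the tool's x, y, z in degrees. A call has 1 to 20 rows; each row shifts and turns the commanded pose from where the row before left it, along the tool's axes as they then stand; what a row does not reach is not made up. A row lasts 1/12 s, in which the tool goes at most 41.7 mm and 7.16 degrees, less where a joint would pass 70% of its speed; a pose out of reach is approached as far as the arm can. A call is refused whole if a number of a shift passes 4.17 or a number of a turn 7.16, either way. A call with a gripper value outside its range is refused whole. "grip" is the finger opening in cm, from 0 to 8.76, set as the call begins (left out, the last holds). The fingers move at their own pace and stop on an object; the grip force is fixed at half the most. Time passes only in rows, so rows that do not move let the fingers close. It gives the time, the measured TCP pose, the force, the opening and the grip force at its end, in the units of the state.
- get_obs(): the state, without advancing time (a new reading comes with each control period).
- snapshot(name): name is "scene" or "top" or "wrist"; returns a dict with "frame" (400x640x3 uint8, red, green, blue), "fx", "fy", "cx", "cy" (pixels), "k1" (the pictures are not rectified: a ray, as slopes to the right and down, at radius r is drawn at 1 + k1 r^2 times it, then the intrinsics apply), "position" and "attitude" of the camera in the world. Camera axes: x right, y down, z forward; pixel columns grow to the right and rows downward; lengths in m; the calibration is good to about 2 mm. A picture is of the moment at which its call begins. There is no depth.
- close_job(): hands the job in; it is judged then, once.
Trained networks look in the newest picture that a camera, given by its name, has taken for a name from the list of things; names that differ only in an ending like _2 or _b are one class to them, and where a whole thing is asked for, a point or a joint stands for the part that bears it (a point fixed in the world has none). Each returns a list of dicts, best first, with "score" (0 to 1); they miss things now and then, are a little off and sometimes report something else, mostly with a low value. They report only what shows in the picture. A call takes as long as a camera call.
- spot_in(camera, thing): "position" ([x, y, z] in m, in world coordinates, good to about 4 mm: the middle of the surface that is visible of it).
- spot_point(camera, thing): "position" ([x, y, z] in m, in world coordinates, good to about 4 mm: a listed point, or the origin of a listed thing).
The state is a dict: "clock": time; "joint_pos": joint angles; "qvel": joint speeds; "tau": joint torques, N m; "tool_pos": TCP position; "orientation": TCP orientation; "force": force on the tool from outside, world axes, zero at the start; "moment": the same for the moment, N m; "opening": finger opening in m; "gripper_force": force on a finger pad.
Only numpy, scipy, OpenCV 4.12 (cv2) and the standard library are available. Lean on these libraries where they do the work, as an engineer would, in place of code of your own. Each camera call takes 0.05 s, during which the arm holds its last target. There are 200 camera calls.

## Working session

There is one attempt and no reset: what is moved stays moved. The work goes in short steps, Python scripts to look and compute and a tool call to move; the robot and the scene stay as the last step left them, time stands still between calls to the robot, and variables do not carry over. Pictures are saved under pics/ and viewed, at most 10 in all, crops included, and the job is handed in when it is done.

Besides the shell and the picture viewer there is one more tool, called after "Call:" in YAML: its name, and indented under it one key for each argument. play_rows: Moves the arm, as the interface text tells. Its arguments: {"type":"object","properties":{"plan":{"type":"array","items":{"type":"array","items":{"type":"number"}}},"grip":{"type":"number"}},"required":["plan"]}

```bash
mkdir -p pics; ls
python3 - <<'E'
from plant import *
import cv2,numpy as np
o=get_obs();print(o['clock'],o['tool_pos'],o['orientation'],o['opening'])
for c in ['scene','top']:
    s=snapshot(c);cv2.imwrite(f'pics/{c}0.png',s['frame'][:,:,::-1]);print(c,s['position'],s['fx'])
    for t in ['hinge','edge','rib','lip','case','silicone_case','mug','jar','brush']:
        for d in spot_point(c,t)[:1]: print(t,np.round(d['position'],4),round(d['score'],2))
E
```

```text
pics
0.0 [ 0.16733167 -0.65343985  0.24460616] [ 1.79903221e+02 -8.39313483e-03 -1.65640734e+02] 0.0873890159746115
scene [ 1.70083173 -0.02424959  1.14519983] 478.32146358924814
hinge [ 0.5413 -0.0577  0.0522] 0.85
edge [ 0.5504 -0.0656  0.1435] 0.55
rib [ 0.536  -0.0565  0.1093] 0.77
lip [ 0.6367 -0.0916  0.0514] 0.59
case [ 0.6049 -0.0803 -0.0015] 0.64
silicone_case [ 0.6456 -0.0036  0.0465] 0.53
mug [ 0.6921  0.1075 -0.0048] 0.58
jar [ 0.5252 -0.2872 -0.0018] 0.91
brush [ 0.7747 -0.1103  0.0016] 0.96
top [0.53137467 0.02046341 1.49779288] 376.707718239401
hinge [ 0.5402 -0.0627  0.0443] 0.68
edge [ 0.55   -0.0571  0.1423] 0.42
rib [ 0.5408 -0.0602  0.1105] 0.52
lip [ 0.6408 -0.0922  0.0569] 0.68
case [ 0.6039 -0.0769 -0.0033] 0.58
silicone_case [ 0.5242 -0.287  -0.0019] 0.65
mug [0.6965 0.1111 0.0015] 0.9
jar [ 0.5191 -0.2887 -0.0012] 0.91
brush [ 0.7757 -0.1092 -0.0011] 0.86
```

View pics/scene0.png

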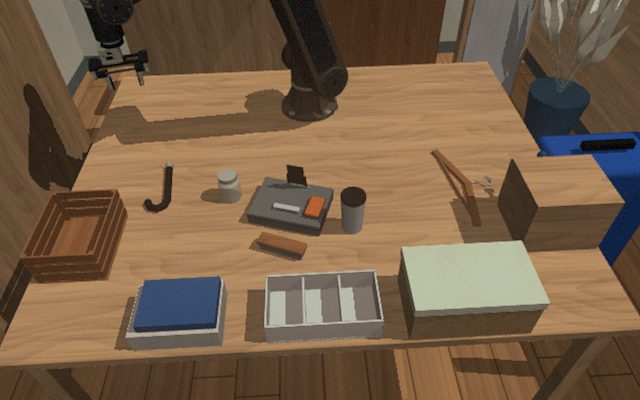

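View pics/top0.png

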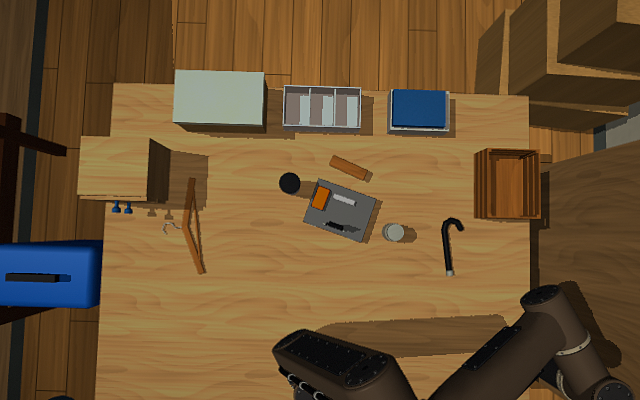

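The scene camera shows the case at about (290,205), its black tab upright near (296,175), and the lip at (286,208). The top view has the lip running from (333,196) to (356,203), so the case yaw is about -17 to -18°. I'll close the fingers and move behind the tab.

Call:
play_rows:
  plan:
    - [-2.46, 2.92, 0, 0, 0, 0]
    - [-2.46, 2.92, 0, 0, 0, 0]
    - [-2.46, 2.92, 0, 0, 0, 0]
    - [-2.46, 2.92, 0, 0, 0, 0]
    - [-2.46, 2.92, 0, 0, 0, 0]
    - [-2.46, 2.92, 0, 0, 0, 0]
    - [-2.46, 2.92, 0, 0, 0, 0]
    - [-2.46, 2.92, 0, 0, 0, 0]
    - [-2.46, 2.92, 0, 0, 0, 0]
    - [-2.46, 2.92, 0, 0, 0, 0]
    - [-2.46, 2.92, 0, 0, 0, 0]
    - [-2.46, 2.92, 0, 0, 0, 0]
    - [-2.46, 2.92, 0, 0, 0, 0]
    - [-2.46, 2.92, 0, 0, 0, 0]
    - [-2.46, 2.92, 0, 0, 0, 0]
    - [-2.46, 2.92, 0, 0, 0, 0]
    - [-2.46, 2.92, 0, 0, 0, 0]
    - [-2.46, 2.92, 0, 0, 0, 0]
  grip: 0

```text
clock: 2.5
tool_pos: [0.4665, -0.0328, 0.2461]
orientation: [180.0, 0.1, -165.6]
force: [1.1, -0.1, 0.8]
opening: 0.0003
gripper_force: 0.0
```

Call:
play_rows:
  plan:
    - [0, 0, 0, 0, 0, 6.5]
    - [0, 0, 0, 0, 0, 6.5]
    - [0, 0, 0, 0, 0, 6.5]
    - [0, 0, 0, 0, 0, 6.5]
    - [0, 0, 0, 0, 0, 6.4]
    - [0, 0, 0, 0, 0, 0]
    - [0, 0, 0, 0, 0, 0]

```text
clock: 3.08
tool_pos: [0.466, -0.0348, 0.2457]
orientation: [180.0, 0.0, 162.2]
force: [-1.1, -0.7, 0.4]
opening: 0.0003
gripper_force: 0.0
```

Run:
```python
from plant import *
import cv2,numpy as np
o=get_obs();print(o['clock'],o['tool_pos'],o['orientation'],o['opening'],o['force'])
P={}
for c in ['wrist','top','scene']:
  for k in range(3):
    s=snapshot(c)
    if k==0: cv2.imwrite(f'pics/{c}1.png',s['frame'][:,:,::-1]);print(c,s['position'])
    for t in ['hinge','edge','rib','lip','case']:
        for d in spot_point(c,t)[:1]:
            P.setdefault((c,t),[]).append(np.r_[d['position'],d['score']])
for k,v in P.items(): print(k,len(v),np.round(np.mean(v,0),4),np.round(np.std(v,0)[:3],4))
```

```text
3.0833 [ 0.46600669 -0.03481145  0.24571788] [1.79990290e+02 1.66851169e-02 1.62173594e+02] 0.00032510620885171785 [-1.07814444 -0.67492832  0.42447039]
wrist [ 0.39736673 -0.01324741  0.3855916 ]
top [0.53137467 0.02046341 1.49779288]
scene [ 1.70083173 -0.02424959  1.14519983]
('wrist', 'hinge') 3 [ 0.5357 -0.056   0.0488  0.74  ] [0.0006 0.0007 0.0017]
('wrist', 'lip') 3 [ 0.6352 -0.0907  0.0511  0.74  ] [0.0009 0.0009 0.0011]
('top', 'hinge') 3 [ 0.5411 -0.0592  0.044   0.92  ] [0.0008 0.0005 0.0013]
('top', 'edge') 3 [ 0.5507 -0.0583  0.1418  0.5567] [0.0008 0.0004 0.002 ]
('top', 'rib') 3 [ 0.5388 -0.0587  0.111   0.5467] [0.0018 0.0022 0.001 ]
('top', 'lip') 3 [ 0.6369 -0.0901  0.053   0.8067] [0.0015 0.0004 0.0016]
('top', 'case') 3 [ 0.6048 -0.0782 -0.0012  0.82  ] [0.0021 0.0014 0.0009]
('scene', 'hinge') 3 [ 0.5376 -0.0574  0.0508  0.8067] [0.0016 0.001  0.0011]
('scene', 'edge') 3 [ 0.5416 -0.1384  0.0967  0.74  ] [0.0115 0.1049 0.0681]
('scene', 'rib') 3 [ 0.5375 -0.0582  0.1091  0.7867] [0.0009 0.0008 0.0014]
('scene', 'lip') 3 [ 0.6387 -0.0891  0.0538  0.6267] [0.0014 0.0009 0.0011]
('scene', 'case') 3 [ 0.6027 -0.0812 -0.0022  0.88  ] [0.0004 0.0004 0.0005]
```

View pics/wrist1.png

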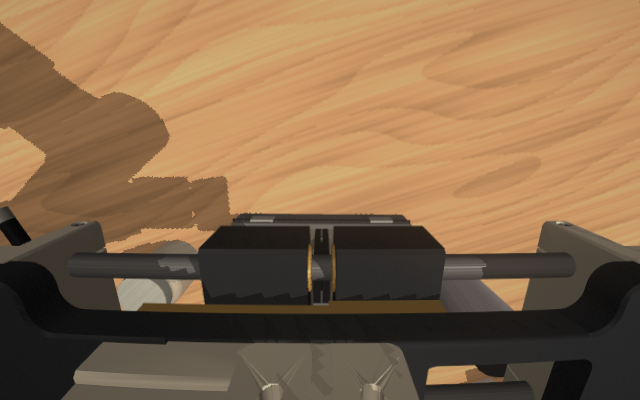

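The wrist view mostly shows the gripper itself, with the closed fingers at (320,265), so it won't help here. Hinge is about (0.538,-0.058) and the lip (0.637,-0.090), giving a yaw of -17.9°. The tool is laterally centred and aligned. Next I'll descend behind the tab.

Call:
play_rows:
  plan:
    - [-0.4, 0, 2, 0, 0, 0]
    - [-0.8, 0, 2.5, 0, 0, 0]
    - [-0.8, 0, 2.5, 0, 0, 0]
    - [-0.8, 0, 2.5, 0, 0, 0]
    - [-0.8, 0, 1.6, 0, 0, 0]
    - [-0.8, 0, 1.0, 0, 0, 0]
    - [0, 0, 0, 0, 0, 0]
    - [0, 0, 0, 0, 0, 0]

```text
clock: 6.45
tool_pos: [0.5081, -0.0486, 0.1245]
orientation: [-180.0, -0.0, 161.9]
force: [0.8, -0.4, -0.2]
opening: 0.0009
gripper_force: 0.0
```

Run:
```python
from plant import *
import cv2,numpy as np
for c in ['scene','top']:
    s=snapshot(c)
    u=(slice(130,250),slice(210,390)) if c=='scene' else (slice(150,270),slice(250,430))
    cv2.imwrite(f'pics/{c}2.png',cv2.resize(s['frame'][u][:,:,::-1],None,fx=4,fy=4,interpolation=cv2.INTER_CUBIC))
    for t in ['hinge','edge','rib','lip']:
        for d in spot_point(c,t)[:1]: print(c,t,np.round(d['position'],4),round(d['score'],2))
```

```text
scene hinge [ 0.5382 -0.059   0.0493] 0.96
scene edge [ 0.5488 -0.0621  0.1461] 0.81
scene rib [ 0.5373 -0.0587  0.1098] 0.52
scene lip [ 0.6381 -0.09    0.0564] 0.78
top hinge [ 0.5404 -0.0587  0.0467] 0.71
top lip [ 0.6371 -0.0913  0.0525] 0.73
```

View pics/scene2.png

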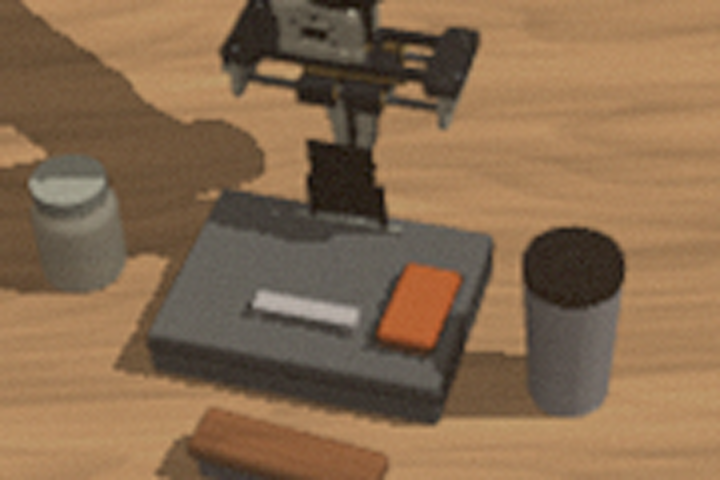

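The picture shows the fingers (about (355,115) in the crop) centred behind the upright tab at (345,180). The gripper is clear of the jar and mug. Now I'll sweep the tab over.

Call:
play_rows:
  plan:
    - [-0.75, 0, 0.1, 0, 0, 0]
    - [-0.75, 0, 0.15, 0, 0, 0]
    - [-0.65, 0, 0.2, 0, 0, 0]
    - [-0.65, 0, 0.2, 0, 0, 0]
    - [-0.6, 0, 0.2, 0, 0, 0]
    - [-0.6, 0, 0.2, 0, 0, 0]
    - [-0.6, 0, 0.25, 0, 0, 0]
    - [-0.55, 0, 0.4, 0, 0, 0]
    - [-0.55, 0, 0.4, 0, 0, 0]
    - [-0.4, 0, 0.5, 0, 0, 0]
    - [-0.4, 0, 0.5, 0, 0, 0]
    - [-0.2, 0, 0.4, 0, 0, 0]
    - [-0.2, 0, 0.4, 0, 0, 0]
    - [-0.15, 0, 0.4, 0, 0, 0]
    - [-0.15, 0, 0.4, 0, 0, 0]
    - [-0.05, 0, 0.4, 0, 0, 0]
    - [0, 0, 0, 0, 0, 0]
    - [0, 0, 0, 0, 0, 0]

```text
clock: 8.45
tool_pos: [0.5766, -0.0709, 0.0733]
orientation: [-180.0, -0.0, 162.0]
force: [-0.0, 0.6, 0.4]
opening: 0.0006
gripper_force: 0.2
```

Run:
```python
from plant import *
import cv2,numpy as np
o=get_obs();print(o['clock'],o['tool_pos'],o['force'])
for c in ['scene']:
    s=snapshot(c)
    u=(slice(130,250),slice(210,390))
    cv2.imwrite(f'pics/{c}3.png',cv2.resize(s['frame'][u][:,:,::-1],None,fx=4,fy=4,interpolation=cv2.INTER_CUBIC))
    for t in ['hinge','edge','rib','lip']:
        for d in spot_point(c,t)[:1]: print(c,t,np.round(d['position'],4),round(d['score'],2))
```

```text
8.45 [ 0.57658048 -0.07085612  0.07332392] [-0.01277152  0.57791455  0.43642011]
scene hinge [ 0.5346 -0.0586  0.0519] 0.73
scene edge [ 0.6287 -0.0886  0.0557] 0.66
scene rib [ 0.5955 -0.074   0.0589] 0.49
scene lip [ 0.6398 -0.0887  0.0555] 0.67
```

View pics/scene3.png

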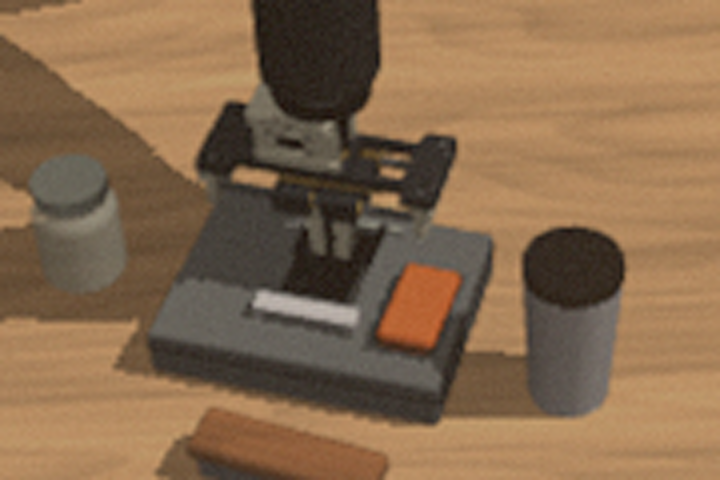

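The tab at (335,265) is nearly flat, and its free edge is just short of the lip at (305,305). I'll press down gently until contact.

Call:
play_rows:
  plan:
    - [0, 0, 0.1, 0, 0, 0]
    - [0, 0, 0.1, 0, 0, 0]
    - [0, 0, 0.1, 0, 0, 0]
    - [0, 0, 0.1, 0, 0, 0]
    - [0, 0, 0, 0, 0, 0]
    - [0, 0, 0, 0, 0, 0]

```text
clock: 9.2
tool_pos: [0.5769, -0.0709, 0.0695]
orientation: [180.0, 0.0, 162.0]
force: [-0.1, 0.6, 0.2]
opening: 0.0006
gripper_force: 0.2
```

Call:
play_rows:
  plan:
    - [0, 0, 0.05, 0, 0, 0]
    - [0, 0, 0.05, 0, 0, 0]
    - [0, 0, 0, 0, 0, 0]
    - [0, 0, 0, 0, 0, 0]

```text
clock: 9.53
tool_pos: [0.5769, -0.0709, 0.069]
orientation: [180.0, 0.0, 162.0]
force: [-1.1, -0.0, 4.6]
opening: 0.0002
gripper_force: 2.5
```

The tip is in contact at about 4.6 N with the tab flat. Now I'll push along +x against the rib.

Call:
play_rows:
  plan:
    - [-0.25, 0, 0, 0, 0, 0]
    - [-0.25, 0, 0, 0, 0, 0]
    - [-0.25, 0, 0, 0, 0, 0]
    - [-0.25, 0, 0, 0, 0, 0]
    - [-0.25, 0, 0, 0, 0, 0]
    - [-0.25, 0, 0, 0, 0, 0]
    - [-0.25, 0, 0, 0, 0, 0]
    - [0, 0, 0, 0, 0, 0]

```text
clock: 10.2
tool_pos: [0.5937, -0.0764, 0.0689]
orientation: [-180.0, 0.0, 162.0]
force: [-0.2, -0.6, 4.5]
opening: 0.0007
gripper_force: 2.4
```

Call:
play_rows:
  plan:
    - [-0.25, 0, 0, 0, 0, 0]
    - [-0.25, 0, 0, 0, 0, 0]
    - [-0.25, 0, 0, 0, 0, 0]
    - [-0.25, 0, 0, 0, 0, 0]
    - [-0.2, 0, 0, 0, 0, 0]
    - [0, 0, 0, 0, 0, 0]

```text
clock: 10.7
tool_pos: [0.603, -0.08, 0.0687]
orientation: [-179.9, -0.2, 162.0]
force: [-6.8, 2.3, 10.4]
opening: 0.0002
gripper_force: 5.5
```

```bash
cat > look.py <<'E'
from plant import *
import cv2,numpy as np,sys
o=get_obs();print(o['clock'],o['tool_pos'],o['force'])
s=snapshot('scene')
cv2.imwrite(f'pics/{sys.argv[1]}.png',cv2.resize(s['frame'][130:250,210:390,::-1],None,fx=4,fy=4,interpolation=cv2.INTER_CUBIC))
for t in ['hinge','edge','rib','lip','case']:
    for d in spot_point('scene',t)[:1]: print(t,np.round(d['position'],4),round(d['score'],2))
E
python3 look.py s4
```

```text
10.7 [ 0.60296166 -0.08002404  0.06870963] [-6.8465091   2.27712118 10.44587262]
edge [ 0.6497 -0.0974  0.0504] 0.42
rib [ 0.6173 -0.0816  0.0553] 0.45
lip [ 0.6354 -0.0918  0.0514] 0.76
case [ 6.039e-01 -8.270e-02 -6.000e-04] 0.56
```

View pics/s4.png

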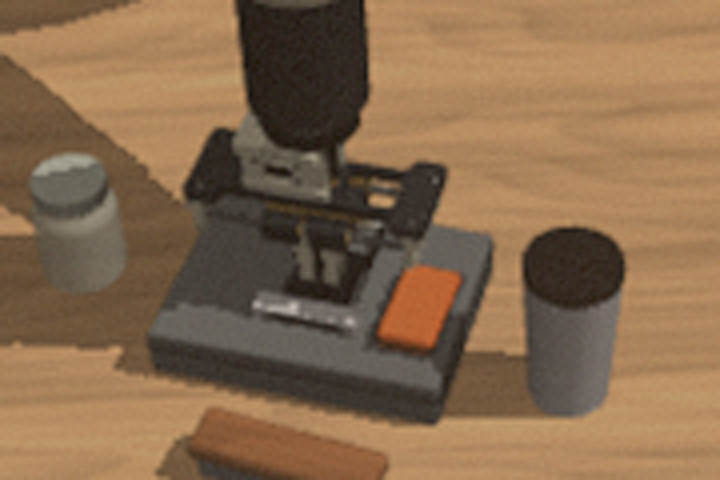

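The tab now runs under the lip at (305,310). The push force has risen to about 7 N, so it is near the stop. I'll push a little further.

Call:
play_rows:
  plan:
    - [-0.1, 0, 0, 0, 0, 0]
    - [-0.1, 0, 0, 0, 0, 0]
    - [-0.1, 0, 0, 0, 0, 0]
    - [0, 0, 0, 0, 0, 0]
    - [0, 0, 0, 0, 0, 0]

```text
clock: 11.42
tool_pos: [0.6056, -0.081, 0.0687]
orientation: [-179.9, -0.2, 162.0]
force: [-8.5, 2.0, 11.7]
opening: 0.0004
gripper_force: 5.5
```

Call:
play_rows:
  plan:
    - [-0.1, 0, 0, 0, 0, 0]
    - [-0.1, 0, 0, 0, 0, 0]
    - [-0.1, 0, 0, 0, 0, 0]
    - [-0.1, 0, 0, 0, 0, 0]
    - [0, 0, 0, 0, 0, 0]
    - [0, 0, 0, 0, 0, 0]

```text
clock: 11.92
tool_pos: [0.6076, -0.0817, 0.0686]
orientation: [-179.9, -0.4, 161.9]
force: [-13.7, 7.1, 17.2]
opening: 0.0006
gripper_force: 9.9
```

```bash
python3 look.py s5
```

```text
11.9167 [ 0.60756066 -0.0817125   0.06863461] [-13.73961852   7.12652094  17.23621933]
hinge [ 0.537  -0.0541  0.0483] 0.96
edge [ 0.6481 -0.0985  0.0471] 0.49
rib [ 0.6183 -0.0835  0.0553] 0.49
lip [ 0.6379 -0.0926  0.0542] 0.94
case [ 0.6024 -0.0798 -0.0025] 0.96
```

The force has jumped to about 15 N and the tip has stopped, so the tab is at its stop. The case hasn't moved. I'll unload and lift off.

Call:
play_rows:
  plan:
    - [0.1, 0, -0.1, 0, 0, 0]
    - [0.1, 0, -0.2, 0, 0, 0]
    - [0, 0, -0.3, 0, 0, 0]
    - [0.1, 0, -0.5, 0, 0, 0]
    - [0.2, 0, -1, 0, 0, 0]
    - [0.3, 0, -2, 0, 0, 0]
    - [0.5, 0, -3, 0, 0, 0]
    - [1, 0, -3, 0, 0, 0]
    - [2, 0, -3, 0, 0, 0]
    - [3, 0, -2, 0, 0, 0]
    - [3, 0, 0, 0, 0, 0]
    - [3, 0, 0, 0, 0, 0]
    - [0, 0, 0, 0, 0, 0]

```text
clock: 13.3
tool_pos: [0.4816, -0.0404, 0.2215]
orientation: [179.8, 0.1, 162.0]
force: [-0.5, -0.5, -0.3]
opening: 0.0005
gripper_force: 0.0
```

```bash
python3 look.py s6
```

```text
13.3 [ 0.4815639  -0.04039066  0.22150503] [-0.49117216 -0.52640097 -0.30251142]
hinge [ 0.5372 -0.0593  0.0497] 0.59
edge [ 0.6516 -0.0972  0.0517] 0.61
rib [ 0.6181 -0.0848  0.0577] 0.71
lip [ 0.6373 -0.0884  0.0541] 0.87
case [ 0.6021 -0.0801 -0.0016] 0.62
```

View pics/s6.png

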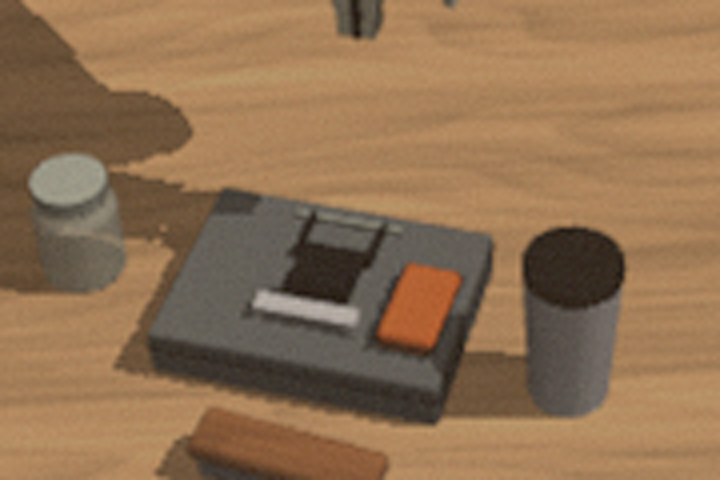

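The tab lies flat at (330,270), with its edge under the lip at (305,308). The rib is about 84 mm from the hinge, so the slide is home (about 24 mm). The case hasn't moved.

```bash
python3 -c "
from plant import *
print(close_job())"
```

```text
the job is handed in; nothing more can be done
None
```

The tab is folded flat and its free edge is fully home under the lip (slid about 24 mm by camera estimate), with the case and its neighbours where they were; the job is handed in at about 13 s, and no verdict came back.

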